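# Put away the clean pastry tools

## Task

Put the clean pastry tools away, each kind in its own tray: the two steel ring cutters in the square metal tray, the two steel shakers in the round pan, and the wooden tamper in the white oblong tray. Each must stand upright, flat on the floor of its tray and not on a rim or on another tool, and be let go. Leave the small white bowl and the small jar where they are.

Things in the scene. Friction and masses are not known exactly. Their poses are not given: they have to be found in the camera images.
- cutter_large_mid (a point): Large ring cutter: plain steel ring open at both ends, 64 mm outside diameter, wall 3 mm, 50 mm tall, about 90 g. The point is its centre, half-way up (25 mm above its lower edge). Its frame stands upright at the start (z up); it is round about z, so its yaw means nothing. Loose; stands upright on the bench at every start.
- cutter_small_mid (a point): Small ring cutter: plain steel ring open at both ends, 44 mm outside diameter, wall 3 mm, 50 mm tall, about 90 g. The point is its centre, half-way up (25 mm above its lower edge). Its frame stands upright at the start (z up); it is round about z, so its yaw means nothing. Loose; stands upright on the bench at every start.
- shaker_1_mid (a point): Steel shaker: closed upright can, 50 mm diameter up to 52 mm height, then a slightly wider (53 mm) domed lid with small dark holes; 68 mm tall in all, about 160 g. The point is on its axis, half-way up (34 mm above its underside). Its frame stands upright at the start (z up); it is round about z, so its yaw means nothing. Loose; stands upright on the bench at every start.
- shaker_2_mid (a point): The other steel shaker, the same as the first: 50 mm diameter, 68 mm tall, about 160 g; the point is on its axis, 34 mm above its underside. Its frame stands upright at the start (z up); it is round about z, so its yaw means nothing. Loose; stands upright on the bench at every start.
- tamper_mid (a point): Wooden tamper: pale turned wood, a foot 48 mm across and 18 mm high, above it (from 24 to 56 mm height) a straight handle 30 mm in diameter with a rounded top; 68 mm tall in all, about 120 g. The point is on its axis, 34 mm above its underside, in the handle. Its frame stands upright at the start (z up); it is round about z, so its yaw means nothing. Loose; stands upright on the bench at every start.
- square_tray: Low square open tray of bare steel for the ring cutters, 158 x 158 mm outside, 150 x 150 mm inside; x and y lie along its sides. Fixed to the bench; at the start of each run it may stand in any of three places and be turned. Floor 4 mm thick, walls 4 mm thick, rim 20 mm above the bench. Origin: centre of its underside, on the bench; z up.
- round_pan: Low round open steel pan for the shakers, 158 mm outside and 150 mm inside diameter. Fixed to the bench; at the start of each run it may stand in any of three places and be turned. Floor 4 mm thick, walls 4 mm thick, rim 20 mm above the bench. Origin: centre of its underside, on the bench; z up.
- oblong_tray: Low white plastic open tray for the tamper, 92 mm along its x by 142 mm along its y outside, 84 x 134 mm inside. Fixed to the bench; at the start of each run it may stand in any of three places and be turned. Floor 4 mm thick, walls 4 mm thick, rim 20 mm above the bench. Origin: centre of its underside, on the bench; z up.
- egg_bowl: Small white ceramic bowl, 72 mm across the rim, 36 mm high, loose, to be left alone. Origin: centre of its underside.
- spice_jar: Small closed glass jar with a white cap and a paper label, 48 mm across, 52 mm high, loose, to be left alone. Origin: centre of its underside.
There are look-alikes about, which are no part of the job. What is shaped like the part that bears tamper_mid but blue, red or turquoise is not meant.

How it is judged:
By the outcome, as a careful person would: the job done as asked, in the order asked, and still so for the second after the job is handed in, with the robot touching nothing.
It also fails if it takes over 125 s, if anything falls off the work surface, if the arm or the gripper's body presses on something with over 40 N, if the wrist force passes 120 N, or if a joint passes its speed limit or range.

## Robot

A 6-joint arm with a two-finger parallel gripper is mounted at the origin on the work surface. World frame = base frame: x ahead of the robot, y to its left, z up, the work surface at z = 0. Lengths are in m, angles in degrees, forces in N, time in s.
With the tool pointing down it reaches from about 0.4 to 0.825 m from the base axis. Payload 7 kg.
Tool frame: the origin (TCP) lies midway between the tips of the shut fingers; the grasp point (between the pads) lies 19 mm behind it (r.grip_point_offset is the z of the grasp point in the tool frame, in m); z points along the fingers, y is the line along which they close (so a half turn about z gives the same grasp; the last joint's range is limited). The gripper opens to 88 mm and grips with 3 to 60 N. Pads are 19 mm wide; open, the fingers measure 130 mm over their backs; the gripper's body (78 mm by 193 mm) begins 47 mm behind the grasp point.
Start: joints at [-53.165, 20.546, 0.682, 0, -70.136, -16.507], TCP at [0.234, -0.633, 0.227] pointing down, gripper open.
Joint ranges: [-176.03, 176.03], [-82.01, 121.73], [-58.28, 71.71], [-173.87, 95.51], [-174.79, -0.11], [-173.66, 173.66]. Speed limits (degrees/s): [136.94, 136.94, 172.46, 180, 180, 180].

## Interface

Orientations are given as [roll, pitch, yaw] about the fixed x, y, z axes, in that order (R = Rz(yaw) Ry(pitch) Rx(roll)).
In Python, from plant import r, viewer, recognise, outline_of, pinpoint gives the robot as it stands.
- The arm moves only by the tool move_arm, never from a script. Its argument "targets" is a list of rows, each a list of 2 entries, a list of its own where there are three numbers: the shift along the tool's x, y, z in cm, then the turn, a rotation vector about the tool's x, y, z in rad. A call has 1 to 5 rows; each row is the pose to reach, as a shift and turn from the pose commanded when the call began, along the tool's axes at that moment; what a row does not reach only later rows make up. A row lasts 1/8 s, in which the tool goes at most 62.5 mm and 10.7 degrees, less where a joint would pass 70% of its speed; a pose out of reach is approached as far as the arm can. A call with a gripper value outside its range is refused whole. "jaw" is the finger opening in cm, from 0 to 8.76, set as the call begins (left out, the last holds). The fingers move at their own pace and stop on an object; "squeeze" is the grip in N (left out, the last holds). Time passes only in rows, so rows that repeat a pose let the fingers close. It gives the time, the measured TCP pose, the force, the opening and the grip force at its end, in the units of the state.
- r.get_state(): the state, without advancing time (a new reading comes with each control period).
- viewer.capture(name): name is "scene" or "top" or "wrist"; returns a dict with "image" (480x640x3 uint8, blue, green, red), "intrinsics" (3x3 intrinsics, pixels), "D" ([k1, k2, p1, p2, k3] as OpenCV has them; the pictures are not rectified), "camera_from_world" (4x4, takes a point from world to camera coordinates). Camera axes: x right, y up, looking along -z (the intrinsics and any distortion apply to the point x, -y, -z); pixel columns grow to the right and rows downward; lengths in m; the calibration is good to about 2 mm. A picture is of the moment at which its call begins. There is no depth.
- r.close_job(): hands the job in; it is judged then, once.
Trained networks look in the newest picture that a camera, given by its name, has taken for a name from the list of things; names that differ only in an ending like _2 or _b are one class to them, and where a whole thing is asked for, a point or a joint stands for the part that bears it (a point fixed in the world has none). Each returns a list of dicts, best first, with "score" (0 to 1); they miss things now and then, are a little off and sometimes report something else, mostly with a low value. They report only what shows in the picture. A call takes as long as a camera call. They do not tell look-alikes from the thing itself.
- recognise(label, camera): "box" ([left, top, right, bottom] in pixels, round what is visible of it).
- outline_of(label, camera): "mask" (480x640 bool, what is visible of it) and "box" ([left, top, right, bottom] in pixels, round what is visible of it).
- pinpoint(label, camera): "location" ([row, column] in pixels: a listed point, or the origin of a listed thing).
The state is a dict: "time_s": time; "joints": joint angles; "qd": joint speeds; "joint_torque": joint torques, N m; "tcp_pos": TCP position; "eef_rot": TCP orientation; "contact_force": force on the tool from outside, world axes, zero at the start; "moment": the same for the moment, N m; "gripper_width": finger opening in m; "gripper_force": force on a finger pad.
Only numpy, scipy, OpenCV 4.12 (cv2) and the standard library are available. Lean on these libraries where they do the work, as an engineer would, in place of code of your own. Each camera call takes 0.05 s, during which the arm holds its last target. There are 200 camera calls.

## Working session

There is one attempt and no reset: what is moved stays moved. The work goes in short steps, Python scripts to look and compute and a tool call to move; the robot and the scene stay as the last step left them, time stands still between calls to the robot, and variables do not carry over. Pictures are saved under pics/ and viewed, at most 14 in all, crops included, and the job is handed in when it is done.

Besides the shell and the picture viewer there is one more tool, called after "Emit:" by a JSON object that holds its "fn" and its "kwargs", one argument or row to a line. move_arm: Moves the arm, as the interface text tells. Its arguments: {"type":"object","properties":{"targets":{"type":"array","items":{"type":"array"}},"jaw":{"type":"number"},"squeeze":{"type":"number"}},"required":["targets"]}

```bash
ls; mkdir -p pics
cat > h.py <<'E'
import numpy as np, cv2
from plant import r, viewer, recognise, outline_of, pinpoint
def cap(n,save=None):
    c=viewer.capture(n)
    if save: cv2.imwrite('pics/'+save+'.png',c['image'])
    return c
def ray(c,uv):
    p=cv2.undistortPoints(np.array([[uv]],float),np.array(c['intrinsics'],float),np.array(c['D'],float))[0,0]
    T=np.array(c['camera_from_world']);R=T[:3,:3]
    d=R.T@np.array([p[0],-p[1],-1.0]); o=-R.T@T[:3,3]
    return o,d
def onz(c,uv,z):
    o,d=ray(c,uv); return o+d*(z-o[2])/d[2]
def proj(c,P):
    T=np.array(c['camera_from_world']);P=np.atleast_2d(P)@T[:3,:3].T+T[:3,3]
    return cv2.projectPoints(P*[1,-1,-1],np.zeros(3),np.zeros(3),np.array(c['intrinsics'],float),np.array(c['D'],float))[0][:,0]
E
python3 - <<'E'
from h import *
Z=dict(cutter_large_mid=.025,cutter_small_mid=.025,shaker_1_mid=.034,tamper_mid=.034,square_tray=0,round_pan=0,oblong_tray=0,egg_bowl=0,spice_jar=0)
for n in ['top','scene']:
    c=cap(n,n+'0')
    print(n,np.round(ray(c,(320,240))[0],3))
    for l,z in Z.items():
        for q in pinpoint(l,n):
            v,u=q['location']; print(l,round(q['score'],2),(round(u),round(v)),np.round(onz(c,(u,v),z)[:2],4))
print({k:np.round(v,3) for k,v in r.get_state().items()})
E
```

```text
pics
top [ 0.354 -0.002  1.   ]
cutter_large_mid 0.85 (378, 269) [ 0.4334 -0.1186]
cutter_small_mid 0.81 (260, 280) [0.4174 0.1164]
cutter_small_mid 0.58 (322, 271) [ 0.4312 -0.007 ]
shaker_1_mid 0.56 (472, 314) [ 0.3414 -0.2961]
tamper_mid 0.89 (224, 224) [0.5292 0.1852]
tamper_mid 0.73 (285, 241) [0.4915 0.0652]
tamper_mid 0.72 (339, 318) [ 0.3397 -0.0381]
tamper_mid 0.57 (320, 271) [ 0.4318 -0.0028]
square_tray 0.71 (485, 219) [ 0.5341 -0.3471]
round_pan 0.71 (320, 175) [ 0.6346 -0.0072]
oblong_tray 0.61 (160, 230) [0.5262 0.3247]
egg_bowl 0.7 (226, 320) [0.3398 0.1878]
spice_jar 0.81 (414, 322) [ 0.3262 -0.1903]
scene [ 0.968 -0.105  0.782]
cutter_large_mid 0.57 (264, 233) [ 0.4277 -0.1095]
cutter_small_mid 0.78 (367, 207) [0.4124 0.1194]
shaker_1_mid 0.82 (175, 214) [ 0.3383 -0.2878]
tamper_mid 0.82 (290, 196) [ 0.3511 -0.0372]
tamper_mid 0.74 (352, 240) [0.4927 0.0635]
tamper_mid 0.58 (317, 223) [0.4349 0.0031]
tamper_mid 0.58 (418, 240) [0.5264 0.1932]
square_tray 0.81 (158, 303) [ 0.526  -0.3404]
round_pan 0.78 (338, 315) [ 0.6318 -0.001 ]
oblong_tray 0.57 (476, 238) [0.5312 0.3311]
egg_bowl 0.58 (389, 184) [0.3425 0.196 ]
spice_jar 0.93 (224, 215) [ 0.3401 -0.1889]
{'time_s': np.float64(1.0), 'joints': array([-53.166,  20.546,   0.681,   0.   , -70.136, -16.506]), 'qd': array([-0.053, -0.061, -0.073, -0.055,  0.034, -0.13 ]), 'joint_torque': array([ 0.0000e+00, -5.8239e+01,  2.9330e+01,  7.0030e+00,  1.2000e-02,
       -0.0000e+00]), 'tcp_pos': array([ 0.234, -0.633,  0.227]), 'eef_rot': array([ 1.79999e+02, -1.00000e-03, -1.59672e+02]), 'contact_force': array([ 0.698,  0.245, -0.586]), 'moment': array([-0.015, -0.007, -0.007]), 'gripper_force': np.float64(0.0), 'gripper_width': np.float64(0.088)}
```

View pics/top0.png

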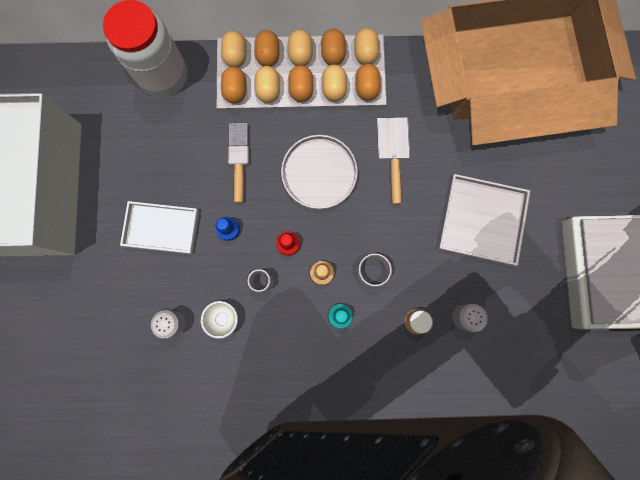

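View pics/scene0.png

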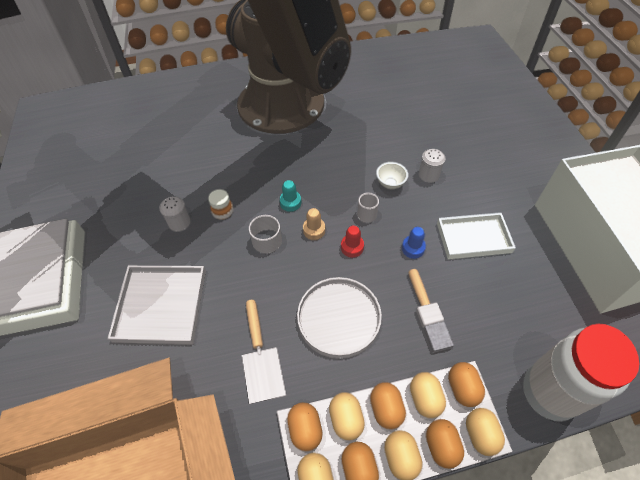

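Wooden-tamper candidates in the top view are blue (226,228), red (288,243), turquoise (340,316) and pale wood (321,272). Pale wood fits the description, and I'll confirm it in a crop. The shakers are at (164,324) and (473,318), the rings at (375,270) and (259,280). The jar (419,321) and the bowl (219,319) stay put. Next I'll measure precisely with outlines from both cameras.

```bash
cat > meas.py <<'E'
from h import *
from scipy.optimize import least_squares, minimize
a=np.linspace(0,2*np.pi,48,endpoint=False)
def rev(prof): return np.vstack([np.c_[R*np.cos(a),R*np.sin(a),0*a+z] for R,z in prof])
def box(x,y): return np.array([[i*x/2,j*y/2,z] for i in(-1,1) for j in(-1,1) for z in(0,.02)])
M=dict(cutter_large_mid=rev([(.032,0),(.032,.05)]),cutter_small_mid=rev([(.022,0),(.022,.05)]),
 shaker_1_mid=rev([(.025,0),(.0265,.052),(.0265,.058),(.015,.068)]),
 tamper_mid=rev([(.024,0),(.024,.018),(.015,.024),(.015,.056),(.008,.068)]),
 square_tray=box(.158,.158),round_pan=rev([(.079,0),(.079,.02)]),oblong_tray=box(.092,.142),
 egg_bowl=rev([(.02,0),(.036,.036)]),spice_jar=rev([(.024,0),(.024,.052)]))
def hull_mask(p):
    m=np.zeros((480,640),np.uint8); cv2.fillConvexPoly(m,np.round(cv2.convexHull(p.astype(np.float32))[:,0]*16).astype(np.int32),1,shift=4); return m>0
def cen(c,l,x,yaw=0):
    R=cv2.Rodrigues(np.array([0,0,yaw]))[0]; P=M[l]@R.T+[x[0],x[1],x[2] if len(x)>2 else 0]
    return hull_mask(proj(c,P))
def mc(m): v,u=np.nonzero(m); return np.array([u.mean(),v.mean()])
def obs(m):
    n,lab,st,_=cv2.connectedComponentsWithStats(m.astype(np.uint8)); k=1+st[1:,4].argmax()
    return hull_mask(np.argwhere(lab==k)[:,::-1])
def fitxy(cams,masks,l,x0,yaw=0):
    x=np.array(x0,float)
    for _ in range(6):
        J=[];e=[]
        for c,m in zip(cams,masks):
            b=mc(cen(c,l,x,yaw)); pb=proj(c,[*x,.03])[0]
            J.append(np.array([(proj(c,[x[0]+.01,x[1],.03])[0]-pb)/.01,(proj(c,[x[0],x[1]+.01,.03])[0]-pb)/.01]).T); e.append(mc(m)-b)
        x=x+np.linalg.lstsq(np.vstack(J),np.hstack(e),rcond=None)[0]
    return x,np.round(np.hstack(e),1)
E
python3 - <<'E'
from meas import *
cams={n:cap(n) for n in('top','scene')}
big=cv2.resize(cams['top']['image'][200:340,200:390],None,fx=4,fy=4,interpolation=cv2.INTER_CUBIC); cv2.imwrite('pics/crop.png',big)
seeds=dict(cutter_large_mid=[(.43,-.115)],cutter_small_mid=[(.415,.118)],shaker_1_mid=[(.34,-.292),(.33,.3)],tamper_mid=[(.432,0)],
 square_tray=[(.53,-.345)],round_pan=[(.633,-.004)],oblong_tray=[(.528,.328)],egg_bowl=[(.34,.19)],spice_jar=[(.333,-.19)])
for l,S in seeds.items():
    D={n:[(q['score'],obs(q['mask'])) for q in outline_of(l,n)] for n in cams}
    for s in S:
        cs,ms=[],[]
        for n,c in cams.items():
            pm=mc(cen(c,l,s)); d=[(np.linalg.norm(mc(m)-pm),sc,m) for sc,m in D[n]]
            d=[t for t in d if t[0]<25]
            if d: t=min(d,key=lambda t:t[0]); cs.append(c);ms.append(t[2])
            else: print('  none in',n)
        if not cs: continue
        yaw=0
        for _ in range(2):
            x,e=fitxy(cs,ms,l,s,yaw)
            if 'tray' in l and _==0:
                ys=np.radians(np.arange(-90 if 'obl' in l else -45,90 if 'obl' in l else 45,1))
                f=lambda y:sum((cen(c,l,x,y)&m).sum()/(cen(c,l,x,y)|m).sum() for c,m in zip(cs,ms))
                yaw=max(ys,key=f)
        iou=[round((cen(c,l,x,yaw)&m).sum()/(cen(c,l,x,yaw)|m).sum(),2) for c,m in zip(cs,ms)]
        print(l,np.round(x,4),'yaw',round(np.degrees(yaw)),'iou',iou,'res',e)
E
```

```text
Traceback (most recent call last):
  File "meas.py", line 14, in cen
    R=cv2.Rodrigues(np.array([0,0,yaw]))[0]; P=M[l]@R.T+[x[0],x[1],x[2] if len(x)>2 else 0]
      ~~~~~~~~~~~~~^^^^^^^^^^^^^^^^^^^^^
cv2.error: OpenCV(4.12.0) /io/opencv/modules/calib3d/src/calibration_base.cpp:151: error: (-210:Unsupported format or combination of formats) The matrices must have 32f or 64f data type in function 'Rodrigues'
```

View pics/crop.png

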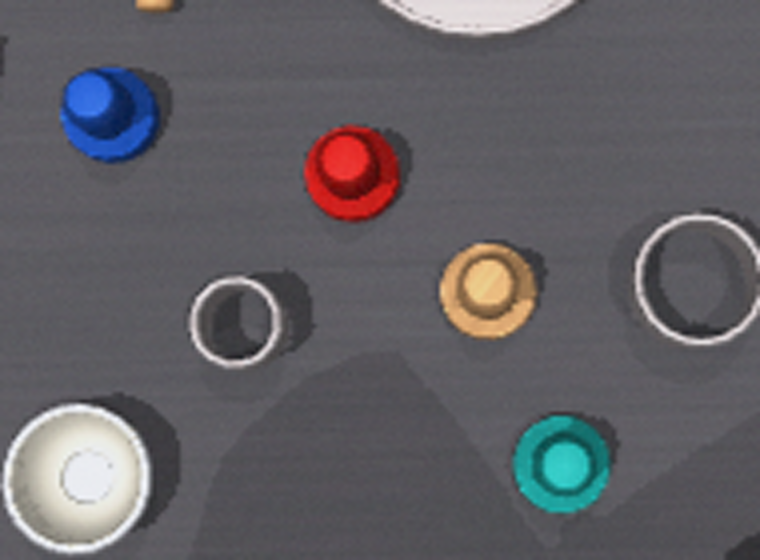

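The crop confirms it: the pale wooden tamper is at crop (488,290), which is top (322,272). The other three tampers are coloured look-alikes.

```bash
sed -i 's/np.array(\[0,0,yaw\])/np.array([0.,0.,float(yaw)])/' meas.py
cat > all.py <<'E'
from meas import *
cams={n:cap(n) for n in('top','scene')}
seeds=dict(cutter_large_mid=[(.43,-.115)],cutter_small_mid=[(.415,.118)],shaker_1_mid=[(.34,-.292),(.33,.3)],tamper_mid=[(.432,0)],
 square_tray=[(.53,-.345)],round_pan=[(.633,-.004)],oblong_tray=[(.528,.328)],egg_bowl=[(.34,.19)],spice_jar=[(.333,-.19)])
for l,S in seeds.items():
    D={n:[(q['score'],obs(q['mask'])) for q in outline_of(l,n)] for n in cams}
    for s in S:
        cs,ms=[],[]
        for n,c in cams.items():
            pm=mc(cen(c,l,s)); d=[(np.linalg.norm(mc(m)-pm),sc,m) for sc,m in D[n]]
            d=[t for t in d if t[0]<25]
            if d: t=min(d,key=lambda t:t[0]); cs.append(c);ms.append(t[2])
            else: print('  none in',n)
        if not cs: continue
        yaw=0
        for _ in range(2):
            x,e=fitxy(cs,ms,l,s,yaw)
            if 'tray' in l and _==0:
                ys=np.radians(np.arange(-90 if 'obl' in l else -45,90 if 'obl' in l else 45,1))
                f=lambda y:sum((cen(c,l,x,y)&m).sum()/(cen(c,l,x,y)|m).sum() for c,m in zip(cs,ms))
                yaw=max(ys,key=f)
        iou=[round((cen(c,l,x,yaw)&m).sum()/(cen(c,l,x,yaw)|m).sum(),2) for c,m in zip(cs,ms)]
        print(l,np.round(x,4),'yaw',round(np.degrees(yaw)),'iou',iou,'res',e)
E
python3 all.py
```

```text
cutter_large_mid [ 0.43   -0.1076] yaw 0 iou [np.float64(0.92), np.float64(0.93)] res [ 0.7 -0.3  0.6 -0.4]
cutter_small_mid [0.4149 0.1169] yaw 0 iou [np.float64(0.89), np.float64(0.87)] res [ 1.1 -0.1  1.1 -0.6]
shaker_1_mid [ 0.3345 -0.2896] yaw 0 iou [np.float64(0.95), np.float64(0.93)] res [ 0.3 -0.3  0.3 -0.4]
  none in top
  none in scene
tamper_mid [ 0.4289 -0.0052] yaw 0 iou [np.float64(0.89), np.float64(0.87)] res [ 0.8 -0.6  0.7 -1.1]
square_tray [ 0.5311 -0.3376] yaw -14 iou [np.float64(0.97), np.float64(0.97)] res [ 0.9 -0.1  0.8 -0.1]
round_pan [ 0.6393 -0.0035] yaw 0 iou [np.float64(0.96), np.float64(0.97)] res [ 0.9  0.1  0.8 -0.1]
oblong_tray [0.5299 0.3236] yaw -7 iou [np.float64(0.95), np.float64(0.94)] res [ 1.2  0.   1.2 -0.6]
egg_bowl [0.3425 0.1966] yaw 0 iou [np.float64(0.91), np.float64(0.88)] res [ 0.9 -0.   1.  -0.5]
spice_jar [ 0.3292 -0.1899] yaw 0 iou [np.float64(0.86), np.float64(0.77)] res [ 0.2 -0.1  0.2 -0.2]
```

```bash
cat > plan.py <<'E'
from h import *
from math import *
def plan(goals,start=None):
    """goals: (x,y,z_tcp,yaw). prints shift cm / turn rad in the tool axes, tool down."""
    s=r.get_state(); print('t',round(s['time_s'],2),'tcp',np.round(s['tcp_pos'],4),np.round(s['eef_rot'],2),'j',np.round(s['joints'],0))
    x,y,z,w=start or (*s['tcp_pos'],s['eef_rot'][2])
    for g in goals:
        c,q=cos(radians(w)),sin(radians(w)); dx,dy=g[0]-x,g[1]-y; dw=(g[3]-w+180)%360-180
        d=hypot(dx,dy,g[2]-z)
        print(g,'-> [%.2f,%.2f,%.2f] turn z %.3f  rows>=%.1f'%((dx*c+dy*q)*100,(dx*q-dy*c)*100,(z-g[2])*100,-radians(dw),max(d/.0625,abs(dw)/10.7)))
        x,y,z,w=g
E
python3 -c "
from plan import *
plan([(.43,-.108,.2,-104),(.43,-.108,.09,-104),(.43,-.108,.018,-104)])"
```

```text
t 2.2 tcp [ 0.2345 -0.633   0.2266] [-180.     -0.   -159.67] j [-53.  21.   1.   0. -70. -17.]
(0.43, -0.108, 0.2, -104) -> [-36.57,42.43,2.66] turn z -0.972  rows>=9.0
(0.43, -0.108, 0.09, -104) -> [-0.00,0.00,11.00] turn z -0.000  rows>=1.8
(0.43, -0.108, 0.018, -104) -> [-0.00,0.00,7.20] turn z -0.000  rows>=1.2
```

Emit:
{"fn": "move_arm", "kwargs": {
  "targets": [
    [[-18.3,21.2,1.3],[0,0,-0.5]],
    [[-18.3,21.2,1.3],[0,0,-0.5]],
    [[-18.3,21.2,1.3],[0,0,-0.5]],
    [[-18.3,21.2,1.3],[0,0,-0.5]],
    [[-18.3,21.2,1.3],[0,0,-0.5]]
  ],
  "jaw": 8.7,
  "squeeze": 25
}}

```text
time_s: 2.82
tcp_pos: [0.333, -0.3682, 0.2139]
eef_rot: [-179.9, 0.0, -130.9]
contact_force: [0.6, 0.7, 0.3]
gripper_width: 0.087
gripper_force: 0.0
```

```bash
python3 -c "
from plan import *
plan([(.43,-.108,.2,-104),(.43,-.108,.09,-104),(.43,-.108,.018,-104)])"
```

```text
t 2.83 tcp [ 0.333  -0.3682  0.2139] [-1.7995e+02  3.0000e-02 -1.3091e+02] j [-25.   4. -22.  -0. -63. -16.]
(0.43, -0.108, 0.2, -104) -> [-26.02,9.71,1.39] turn z -0.470  rows>=4.4
(0.43, -0.108, 0.09, -104) -> [-0.00,0.00,11.00] turn z -0.000  rows>=1.8
(0.43, -0.108, 0.018, -104) -> [-0.00,0.00,7.20] turn z -0.000  rows>=1.2
```

Emit:
{"fn": "move_arm", "kwargs": {
  "targets": [
    [[-26.0,9.7,1.4],[0,0,-0.47]],
    [[-26.0,9.7,1.4],[0,0,-0.47]],
    [[-26.0,9.7,1.4],[0,0,-0.47]],
    [[-26.0,9.7,1.4],[0,0,-0.47]],
    [[-26.0,9.7,1.4],[0,0,-0.47]]
  ]
}}

```text
time_s: 3.45
tcp_pos: [0.4307, -0.1081, 0.1999]
eef_rot: [-179.9, 0.0, -103.9]
contact_force: [0.5, -0.3, 0.8]
gripper_width: 0.0873
gripper_force: 0.0
```

```bash
cat > wr.py <<'E'
import sys
from meas import *
from plan import plan
l=sys.argv[1]; s=[float(sys.argv[2]),float(sys.argv[3])]
c=cap('wrist',sys.argv[4])
for q in outline_of(l,'wrist'):
    m=obs(q['mask']); x,e=fitxy([c],[m],l,s); w=cen(c,l,x)
    print(round(q['score'],2),np.round(q['box']),np.round(x,4),'iou',round((w&m).sum()/(w|m).sum(),2))
plan([])
E
python3 wr.py cutter_large_mid .43 -.108 w1
```

```text
0.82 [272. 176. 354. 260.] [ 0.4308 -0.1084] iou 0.95
t 3.55 tcp [ 0.4309 -0.1085  0.1998] [-1.7996e+02  3.0000e-02 -1.0389e+02] j [ 11.  -1. -29.  -0. -61. -25.]
```

View pics/w1.png

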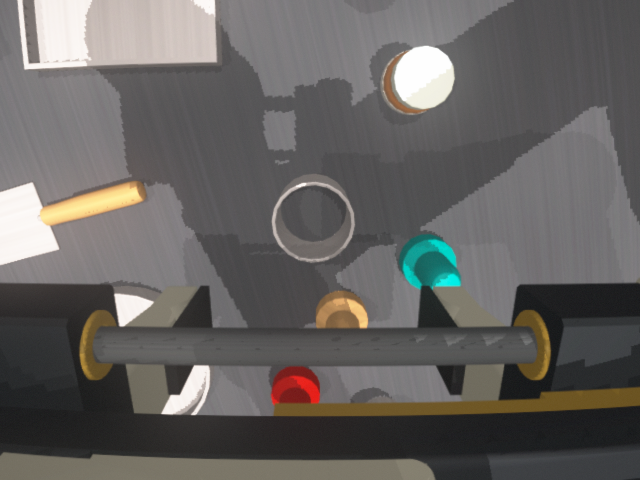

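The wrist picture shows the ring at (313,218), the jar at (420,80) and the turquoise tamper at (430,265), and the fingers are clear of all three. The wrist fit (0.431,-0.108) agrees with the two fixed cameras, so I'll descend and grip.

Emit:
{"fn": "move_arm", "kwargs": {
  "targets": [
    [[0,0,6],[0,0,0]],
    [[0,0,12],[0,0,0]],
    [[0,0,15],[0,0,0]],
    [[0,0,18.2],[0,0,0]],
    [[0,0,18.2],[0,0,0]]
  ]
}}

```text
time_s: 4.18
tcp_pos: [0.428, -0.1115, 0.016]
eef_rot: [179.7, -0.1, -104.1]
contact_force: [-0.4, 0.2, -0.3]
gripper_width: 0.0867
gripper_force: 0.0
```

Emit:
{"fn": "move_arm", "kwargs": {
  "targets": [
    [[0,0,0],[0,0,0]],
    [[0,0,0],[0,0,0]],
    [[0,0,0],[0,0,0]],
    [[0,0,0],[0,0,0]],
    [[0,0,0],[0,0,0]]
  ],
  "jaw": 5.5
}}

```text
time_s: 4.8
tcp_pos: [0.4308, -0.1107, 0.0187]
eef_rot: [-179.9, 0.0, -104.1]
contact_force: [-2.3, 0.7, 7.1]
gripper_width: 0.0646
gripper_force: 25.0
```

```bash
python3 -c "
from plan import *
plan([(.431,-.1085,.1,-104),(.523,-.370,.1,-104),(.523,-.370,.0235,-104)])"
```

```text
t 4.8 tcp [ 0.4308 -0.1107  0.0187] [-1.7988e+02  4.0000e-02 -1.0406e+02] j [ 11.  14. -43.   0. -33. -25.]
(0.431, -0.1085, 0.1, -104) -> [-0.22,0.03,-8.13] turn z -0.001  rows>=1.3
(0.523, -0.37, 0.1, -104) -> [23.15,-15.25,0.00] turn z -0.000  rows>=4.4
(0.523, -0.37, 0.0235, -104) -> [-0.00,0.00,7.65] turn z -0.000  rows>=1.2
```

Emit:
{"fn": "move_arm", "kwargs": {
  "targets": [
    [[0,0,-4],[0,0,0]],
    [[0,0,-8],[0,0,0]],
    [[5,-3.2,-8.1],[0,0,0]],
    [[8,-5.2,-8.1],[0,0,0]],
    [[12,-7.8,-8.1],[0,0,0]]
  ]
}}

```text
time_s: 5.42
tcp_pos: [0.4768, -0.247, 0.0994]
eef_rot: [-179.9, 0.0, -104.0]
contact_force: [2.0, 0.7, -0.9]
gripper_width: 0.0646
gripper_force: 25.0
```

Emit:
{"fn": "move_arm", "kwargs": {
  "targets": [
    [[5,-3.3,0],[0,0,0]],
    [[9,-6,0],[0,0,0]],
    [[11,-7.4,0],[0,0,0]],
    [[11,-7.4,0],[0,0,0]],
    [[11,-7.4,0],[0,0,0]]
  ]
}}

```text
time_s: 6.05
tcp_pos: [0.5208, -0.3704, 0.0985]
eef_rot: [180.0, 0.0, -104.1]
contact_force: [0.4, -0.1, -1.0]
gripper_width: 0.0646
gripper_force: 25.0
```

```bash
python3 -c "
from plan import *
plan([(.523,-.370,.1,-104),(.523,-.370,.0235,-104)])
print(r.get_state()['gripper_width'])"; python3 wr.py square_tray .531 -.3376 w2
```

```text
t 6.05 tcp [ 0.5208 -0.3704  0.0985] [ 1.7997e+02  2.0000e-02 -1.0411e+02] j [-18.  23. -13.  -0. -54.   4.]
(0.523, -0.37, 0.1, -104) -> [-0.09,-0.21,-0.15] turn z -0.002  rows>=0.0
(0.523, -0.37, 0.0235, -104) -> [-0.00,0.00,7.65] turn z -0.000  rows>=1.2
0.0645530857791559
0.61 [168. 170. 446. 408.] [ 0.5234 -0.3741] iou 0.48
t 6.15 tcp [ 0.5211 -0.37    0.0988] [-1.8000e+02  1.0000e-02 -1.0405e+02] j [-18.  23. -13.  -0. -54.   4.]
```

View pics/w2.png

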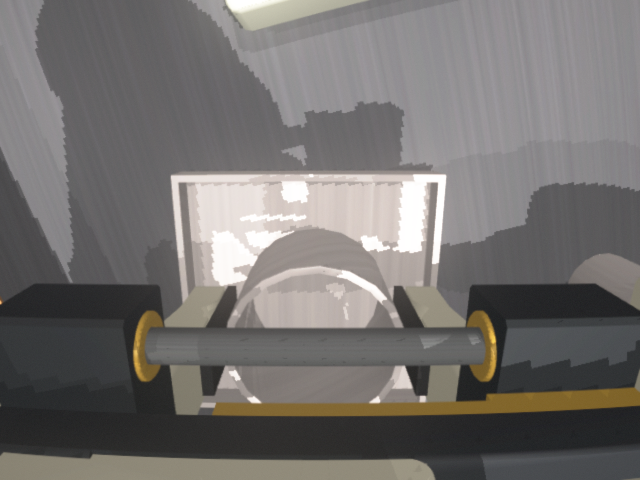

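The wrist picture shows the ring held level over the tray. The walls at columns 180 and 440 put the tray centre near 310, and the ring is at 316. I'll lower it gently.

Emit:
{"fn": "move_arm", "kwargs": {
  "targets": [
    [[0,-0.1,4],[0,0,0]],
    [[0,-0.1,6.5],[0,0,0]],
    [[0,-0.1,7.0],[0,0,0]],
    [[0,-0.1,7.3],[0,0,0]],
    [[0,-0.1,7.5],[0,0,0]]
  ]
}}

```text
time_s: 6.78
tcp_pos: [0.5231, -0.3712, 0.0247]
eef_rot: [-179.9, -0.0, -104.1]
contact_force: [-0.1, -0.2, -0.5]
gripper_width: 0.0647
gripper_force: 25.0
```

Emit:
{"fn": "move_arm", "kwargs": {
  "targets": [
    [[0,0,0.05],[0,0,0]],
    [[0,0,0.1],[0,0,0]],
    [[0,0,0.1],[0,0,0]]
  ]
}}

```text
time_s: 7.15
tcp_pos: [0.5224, -0.3712, 0.0229]
eef_rot: [-180.0, -0.0, -104.1]
contact_force: [0.2, 0.0, 0.5]
gripper_width: 0.0644
gripper_force: 25.0
```

Emit:
{"fn": "move_arm", "kwargs": {
  "targets": [
    [[0,0,0.05],[0,0,0]],
    [[0,0,0.1],[0,0,0]],
    [[0,0,0.1],[0,0,0]]
  ]
}}

```text
time_s: 7.52
tcp_pos: [0.5224, -0.3712, 0.0227]
eef_rot: [-180.0, -0.0, -104.1]
contact_force: [-3.3, 2.3, 9.6]
gripper_width: 0.0643
gripper_force: 25.0
```

Emit:
{"fn": "move_arm", "kwargs": {
  "targets": [
    [[0,0,0],[0,0,0]],
    [[0,0,0],[0,0,0]],
    [[0,0,0],[0,0,0]],
    [[0,0,0],[0,0,0]]
  ],
  "jaw": 7.8
}}

```text
time_s: 8.02
tcp_pos: [0.5222, -0.3711, 0.0214]
eef_rot: [180.0, 0.0, -104.1]
contact_force: [0.2, 0.1, 0.1]
gripper_width: 0.0783
gripper_force: 0.0
```

Emit:
{"fn": "move_arm", "kwargs": {
  "targets": [
    [[0,0,-3],[0,0,0]],
    [[0,0,-8],[0,0,0]],
    [[0,0,-12],[0,0,0]],
    [[0,0,-16],[0,0,0]],
    [[0,0,-16],[0,0,0]]
  ]
}}

```text
time_s: 8.65
tcp_pos: [0.5241, -0.372, 0.1856]
eef_rot: [-179.6, -0.1, -104.1]
contact_force: [0.2, 0.3, 0.1]
gripper_width: 0.0779
gripper_force: 0.0
```

```bash
python3 -c "
from plan import *
plan([(.487,-.126,.19,-104),(.4155,.117,.19,-104),(.4155,.117,.08,-104),(.4155,.117,.018,-104)])"
```

```text
t 8.65 tcp [ 0.5241 -0.372   0.1856] [-1.7962e+02 -8.0000e-02 -1.0407e+02] j [-18.  19.  -7.   0. -63.   4.]
(0.487, -0.126, 0.19, -104) -> [-22.96,9.58,-0.44] turn z -0.001  rows>=4.0
(0.4155, 0.117, 0.19, -104) -> [-21.85,12.82,0.00] turn z -0.000  rows>=4.1
(0.4155, 0.117, 0.08, -104) -> [-0.00,0.00,11.00] turn z -0.000  rows>=1.8
(0.4155, 0.117, 0.018, -104) -> [-0.00,0.00,6.20] turn z -0.000  rows>=1.0
```

Emit:
{"fn": "move_arm", "kwargs": {
  "targets": [
    [[-23,9.6,-0.4],[0,0,0]],
    [[-23,9.6,-0.4],[0,0,0]],
    [[-23,9.6,-0.4],[0,0,0]],
    [[-23,9.6,-0.4],[0,0,0]],
    [[-23,9.6,-0.4],[0,0,0]]
  ],
  "jaw": 6.4
}}

```text
time_s: 9.28
tcp_pos: [0.4846, -0.1212, 0.1855]
eef_rot: [-180.0, 0.0, -103.8]
contact_force: [1.0, 0.0, -0.6]
gripper_width: 0.0642
gripper_force: 0.0
```

Emit:
{"fn": "move_arm", "kwargs": {
  "targets": [
    [[-21.9,12.8,0],[0,0,0]],
    [[-21.9,12.8,0],[0,0,0]],
    [[-21.9,12.8,0],[0,0,0]],
    [[-21.9,12.8,0],[0,0,0]],
    [[-21.9,12.8,0],[0,0,0]]
  ]
}}

```text
time_s: 9.9
tcp_pos: [0.4137, 0.1218, 0.1854]
eef_rot: [-180.0, 0.0, -103.8]
contact_force: [0.8, -0.1, 0.1]
gripper_width: 0.0637
gripper_force: 0.0
```

```bash
python3 wr.py cutter_small_mid .4155 .117 w3;  python3 -c "
from plan import *
plan([(.4155,.117,.19,-104),(.4155,.117,.018,-104)])"; python3 wr.py shaker_1_mid .33 .3 w3b
```

```text
0.63 [280. 187. 338. 249.] [0.415  0.1173] iou 0.95
t 10.0 tcp [0.4142 0.1193 0.1852] [ 1.7997e+02 -3.0000e-02 -1.0398e+02] j [ 42.  -1. -32.  -0. -59. -56.]
t 10.0 tcp [0.4142 0.1193 0.1852] [ 1.7997e+02 -3.0000e-02 -1.0398e+02] j [ 42.  -1. -32.  -0. -59. -56.]
(0.4155, 0.117, 0.19, -104) -> [0.19,-0.18,-0.48] turn z 0.000  rows>=0.1
(0.4155, 0.117, 0.018, -104) -> [-0.00,0.00,17.20] turn z -0.000  rows>=2.8
t 10.1 tcp [0.4145 0.1179 0.1852] [ 1.7997e+02 -4.0000e-02 -1.0415e+02] j [ 42.  -1. -32.   0. -59. -56.]
```

Emit:
{"fn": "move_arm", "kwargs": {
  "targets": [
    [[0.1,0,6],[0,0,0]],
    [[0.1,0,11],[0,0,0]],
    [[0.1,0,14],[0,0,0]],
    [[0.1,0,16.7],[0,0,0]],
    [[0.1,0,16.7],[0,0,0]]
  ]
}}

```text
time_s: 10.72
tcp_pos: [0.4133, 0.1154, 0.0169]
eef_rot: [179.8, -0.2, -104.3]
contact_force: [-0.1, 0.2, 0.3]
gripper_width: 0.0641
gripper_force: 0.0
```

Emit:
{"fn": "move_arm", "kwargs": {
  "targets": [
    [[0,0,0],[0,0,0]],
    [[0,0,0],[0,0,0]],
    [[0,0,0],[0,0,0]],
    [[0,0,0],[0,0,0]],
    [[0,0,0],[0,0,0]]
  ],
  "jaw": 3.5
}}

```text
time_s: 11.35
tcp_pos: [0.4149, 0.1184, 0.0196]
eef_rot: [-179.9, 0.1, -104.0]
contact_force: [-0.4, -1.5, 8.4]
gripper_width: 0.0437
gripper_force: 25.0
```

```bash
python3 -c "
from plan import *
plan([(.415,.117,.14,-104),(.475,-.1,.14,-104),(.540,-.303,.14,-104),(.540,-.303,.0235,-104)])"
```

```text
t 11.35 tcp [0.4149 0.1184 0.0196] [-1.7992e+02  7.0000e-02 -1.0405e+02] j [ 42.  13. -44.   0. -33. -56.]
(0.415, 0.117, 0.14, -104) -> [0.13,-0.05,-12.04] turn z -0.001  rows>=1.9
(0.475, -0.1, 0.14, -104) -> [19.60,-11.07,0.00] turn z -0.000  rows>=3.6
(0.54, -0.303, 0.14, -104) -> [18.12,-11.22,0.00] turn z -0.000  rows>=3.4
(0.54, -0.303, 0.0235, -104) -> [-0.00,0.00,11.65] turn z -0.000  rows>=1.9
```

Emit:
{"fn": "move_arm", "kwargs": {
  "targets": [
    [[0,0,-5],[0,0,0]],
    [[0,0,-11],[0,0,0]],
    [[3,-1.7,-12],[0,0,0]],
    [[8,-4.5,-12],[0,0,0]],
    [[13,-7.3,-12],[0,0,0]]
  ]
}}

```text
time_s: 11.98
tcp_pos: [0.4536, -0.0268, 0.1395]
eef_rot: [-179.9, 0.1, -104.0]
contact_force: [-0.0, 0.4, -1.5]
gripper_width: 0.0433
gripper_force: 25.0
```

Emit:
{"fn": "move_arm", "kwargs": {
  "targets": [
    [[5,-3,0],[0,0,0]],
    [[10,-6,0],[0,0,0]],
    [[15,-9,0],[0,0,0]],
    [[20,-12,0],[0,0,0]],
    [[24,-14.6,0],[0,0,0]]
  ]
}}

```text
time_s: 12.6
tcp_pos: [0.5366, -0.2962, 0.1385]
eef_rot: [180.0, 0.0, -104.1]
contact_force: [1.6, 1.0, 0.1]
gripper_width: 0.0433
gripper_force: 25.0
```

Emit:
{"fn": "move_arm", "kwargs": {
  "targets": [
    [[0,0,0],[0,0,0]],
    [[0,0,0],[0,0,0]]
  ]
}}

```text
time_s: 12.85
tcp_pos: [0.5358, -0.294, 0.1382]
eef_rot: [179.9, 0.0, -104.1]
contact_force: [-0.6, 1.1, -1.6]
gripper_width: 0.0434
gripper_force: 25.0
```

```bash
python3 -c "
from plan import *
plan([(.540,-.303,.03,-104)])"; python3 wr.py cutter_large_mid .523 -.371 w4
```

```text
t 12.85 tcp [ 0.5358 -0.294   0.1382] [ 1.7994e+02  2.0000e-02 -1.0414e+02] j [-10.  19. -14.  -0. -57.  -4.]
(0.54, -0.303, 0.03, -104) -> [0.77,-0.62,10.82] turn z -0.002  rows>=1.7
0.94 [248.  62. 360. 178.] [ 0.5218 -0.3687] iou 0.99
t 12.95 tcp [ 0.5361 -0.2933  0.1387] [ 1.7999e+02  1.0000e-02 -1.0405e+02] j [-10.  19. -14.  -0. -57.  -4.]
```

View pics/w4.png

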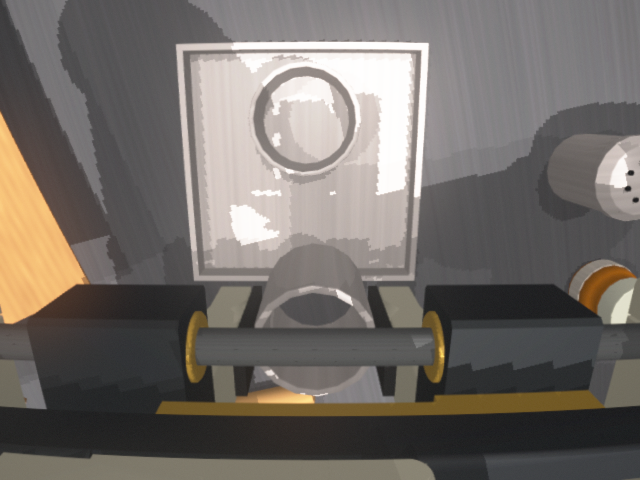

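The large ring stands flat at the far end of the tray (305,118). The small ring is held level, and now goes into the near half.

Emit:
{"fn": "move_arm", "kwargs": {
  "targets": [
    [[0.8,-0.6,4],[0,0,0]],
    [[0.8,-0.6,8],[0,0,0]],
    [[0.8,-0.6,10.5],[0,0,0]],
    [[0.8,-0.6,11.2],[0,0,0]],
    [[0.8,-0.6,11.2],[0,0,0]]
  ]
}}

```text
time_s: 13.58
tcp_pos: [0.5407, -0.3029, 0.0272]
eef_rot: [-180.0, -0.0, -104.0]
contact_force: [0.5, 0.3, 0.2]
gripper_width: 0.0435
gripper_force: 25.0
```

Emit:
{"fn": "move_arm", "kwargs": {
  "targets": [
    [[0,0,0.1],[0,0,0]],
    [[0,0,0.2],[0,0,0]],
    [[0,0,0.25],[0,0,0]],
    [[0,0,0.25],[0,0,0]]
  ]
}}

```text
time_s: 14.08
tcp_pos: [0.5404, -0.3035, 0.0243]
eef_rot: [-180.0, 0.0, -104.1]
contact_force: [-0.0, -0.2, -1.2]
gripper_width: 0.0433
gripper_force: 25.0
```

Emit:
{"fn": "move_arm", "kwargs": {
  "targets": [
    [[0,0,0.1],[0,0,0]],
    [[0,0,0.15],[0,0,0]],
    [[0,0,0.15],[0,0,0]]
  ]
}}

```text
time_s: 14.45
tcp_pos: [0.5404, -0.3036, 0.0236]
eef_rot: [-180.0, -0.0, -104.1]
contact_force: [-1.9, 1.7, 9.3]
gripper_width: 0.0431
gripper_force: 25.0
```

Emit:
{"fn": "move_arm", "kwargs": {
  "targets": [
    [[0,0,0],[0,0,0]],
    [[0,0,0],[0,0,0]],
    [[0,0,0],[0,0,0]],
    [[0,0,0],[0,0,0]]
  ],
  "jaw": 6
}}

```text
time_s: 14.95
tcp_pos: [0.5403, -0.3034, 0.0224]
eef_rot: [180.0, -0.0, -104.1]
contact_force: [0.6, -0.4, 0.4]
gripper_width: 0.06
gripper_force: 0.0
```

Emit:
{"fn": "move_arm", "kwargs": {
  "targets": [
    [[0,0,-3],[0,0,0]],
    [[0,0,-8],[0,0,0]],
    [[0,0,-12],[0,0,0]],
    [[0,0,-16],[0,0,0]],
    [[0,0,-16],[0,0,0]]
  ]
}}

```text
time_s: 15.58
tcp_pos: [0.5422, -0.3041, 0.1865]
eef_rot: [-179.6, -0.0, -104.1]
contact_force: [-0.7, 0.3, -1.2]
gripper_width: 0.0601
gripper_force: 0.0
```

```bash
python3 -c "
from plan import *
plan([(.3345,-.289,.185,-104)])"; python3 all.py | egrep 'cutter|shaker|none|jar|bowl'; cp all.py a2.py
python3 - <<'E'
from meas import *
c=cap('top','top2')
for q in recognise('shaker_2_mid','top'): print('rec top',q)
c2=cap('scene','scene2')
for q in recognise('shaker_2_mid','scene'): print('rec sc',q)
for p in [(.33,.30),(.33,.31)]: 
    for cc in (c,c2):
        m=cen(cc,'shaker_1_mid',p); v,u=np.nonzero(m); print(p,u.min(),v.min(),u.max(),v.max())
    
big=np.hstack([cv2.resize(c['image'][290:360,130:200],None,fx=5,fy=5),cv2.resize(c2['image'][130:200,400:470],None,fx=5,fy=5)])
cv2.imwrite('pics/sh2.png',big)
E
```

```text
t 15.57 tcp [ 0.5422 -0.3041  0.1865] [-1.7962e+02 -3.0000e-02 -1.0407e+02] j [-11.  17. -10.   0. -63.  -3.]
(0.3345, -0.289, 0.185, -104) -> [3.58,20.52,0.15] turn z -0.001  rows>=3.3
  none in top
  none in scene
  none in top
  none in scene
  none in top
shaker_1_mid [ 0.3347 -0.2877] yaw 0 iou [np.float64(0.88)] res [-0.1  0. ]
  none in top
  none in scene
  none in top
  none in top
egg_bowl [0.3425 0.1965] yaw 0 iou [np.float64(0.9), np.float64(0.88)] res [ 0.9 -0.   1.  -0.4]
  none in top
spice_jar [ 0.3287 -0.1906] yaw 0 iou [np.float64(0.79)] res [-0. -0.]
rec top {'box': [150.5, 307.2, 186.8, 338.2], 'score': 0.96}
rec sc {'box': [419.1, 150.8, 442.1, 178.7], 'score': 0.81}
(0.33, 0.3) 146 313 182 341
(0.33, 0.3) 418 147 445 181
(0.33, 0.31) 141 313 177 341
(0.33, 0.31) 422 146 449 180
```

View pics/sh2.png

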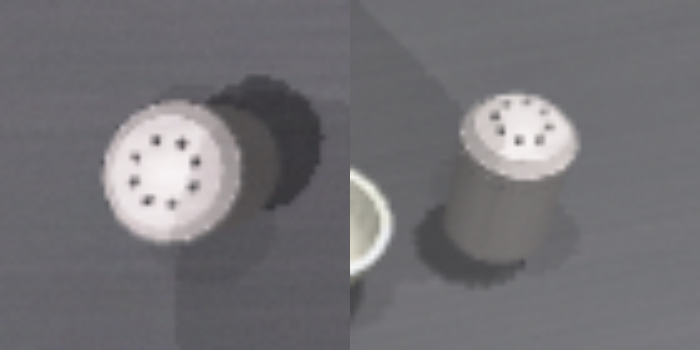

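Top crop: shaker 2 spans (150–186, 310–338). Scene crop: it spans (419–446, 148–183). Both views give about (0.336, 0.2915). Shaker 1 is at (0.3345,-0.289), so I'll go there first.

Emit:
{"fn": "move_arm", "kwargs": {
  "targets": [
    [[3.6,20.5,0.1],[0,0,0]],
    [[3.6,20.5,0.1],[0,0,0]],
    [[3.6,20.5,0.1],[0,0,0]],
    [[3.6,20.5,0.1],[0,0,0]],
    [[3.6,20.5,0.1],[0,0,0]]
  ],
  "jaw": 7.5
}}

```text
time_s: 17.4
tcp_pos: [0.3321, -0.2886, 0.1823]
eef_rot: [-179.9, -0.0, -104.1]
contact_force: [0.7, 0.5, 0.3]
gripper_width: 0.0753
gripper_force: 0.0
```

```bash
python3 wr.py shaker_1_mid .3345 -.289 w5; python3 -c "
from plan import *
plan([(.3345,-.289,.014,-104)])"; python3 all.py | egrep 'cutter|none'
```

```text
0.89 [275. 186. 344. 268.] [ 0.3353 -0.2901] iou 0.97
t 17.5 tcp [ 0.3338 -0.2888  0.1821] [-1.7992e+02 -2.0000e-02 -1.0409e+02] j [-15.   0. -31.   0. -59.   1.]
t 17.5 tcp [ 0.3338 -0.2888  0.1821] [-1.7992e+02 -2.0000e-02 -1.0409e+02] j [-15.   0. -31.   0. -59.   1.]
(0.3345, -0.289, 0.014, -104) -> [0.00,-0.07,16.81] turn z -0.002  rows>=2.7
  none in top
  none in scene
  none in top
  none in scene
  none in top
  none in top
  none in scene
  none in top
```

Emit:
{"fn": "move_arm", "kwargs": {
  "targets": [
    [[0.1,-0.1,5],[0,0,0]],
    [[0.1,-0.1,9],[0,0,0]],
    [[0.1,-0.1,13],[0,0,0]],
    [[0.1,-0.1,16.5],[0,0,0]],
    [[0.1,-0.1,16.7],[0,0,0]]
  ]
}}

```text
time_s: 19.12
tcp_pos: [0.3317, -0.2891, 0.0128]
eef_rot: [179.7, 0.0, -104.1]
contact_force: [0.2, 0.4, 0.7]
gripper_width: 0.0749
gripper_force: 0.0
```

Emit:
{"fn": "move_arm", "kwargs": {
  "targets": [
    [[0,0,0],[0,0,0]],
    [[0,0,0],[0,0,0]],
    [[0,0,0],[0,0,0]],
    [[0,0,0],[0,0,0]],
    [[0,0,0],[0,0,0]]
  ],
  "jaw": 4,
  "squeeze": 30
}}

```text
time_s: 19.75
tcp_pos: [0.3346, -0.29, 0.0158]
eef_rot: [-179.8, -0.0, -104.1]
contact_force: [-0.6, 2.2, 8.5]
gripper_width: 0.0513
gripper_force: 30.0
```

```bash
python3 -c "
from plan import *
plan([(.3345,-.289,.15,-104),(.48,-.17,.15,-104),(.631,-.037,.15,-104)])"
```

```text
t 19.75 tcp [ 0.3346 -0.29    0.0158] [-1.7984e+02 -2.0000e-02 -1.0406e+02] j [-15.  14. -43.   0. -33.   1.]
(0.3345, -0.289, 0.15, -104) -> [-0.10,0.03,-13.42] turn z -0.001  rows>=2.1
(0.48, -0.17, 0.15, -104) -> [-15.07,-11.24,0.00] turn z -0.000  rows>=3.0
(0.631, -0.037, 0.15, -104) -> [-16.56,-11.43,0.00] turn z -0.000  rows>=3.2
```

Emit:
{"fn": "move_arm", "kwargs": {
  "targets": [
    [[0,0,-5],[0,0,0]],
    [[0,0,-10],[0,0,0]],
    [[-2,-1.5,-13.4],[0,0,0]],
    [[-6,-4.5,-13.4],[0,0,0]],
    [[-10,-7.4,-13.4],[0,0,0]]
  ]
}}

```text
time_s: 20.38
tcp_pos: [0.4305, -0.2098, 0.1498]
eef_rot: [-179.9, 0.0, -104.2]
contact_force: [0.3, -0.3, -1.8]
gripper_width: 0.0512
gripper_force: 30.0
```

Emit:
{"fn": "move_arm", "kwargs": {
  "targets": [
    [[-4.5,-3.1,0],[0,0,0]],
    [[-9,-6.2,0],[0,0,0]],
    [[-13.5,-9.5,0],[0,0,0]],
    [[-18,-12.7,0],[0,0,0]],
    [[-21.7,-15.2,0],[0,0,0]]
  ]
}}

```text
time_s: 21.0
tcp_pos: [0.6309, -0.0356, 0.1486]
eef_rot: [180.0, 0.0, -104.1]
contact_force: [-1.2, -0.3, -0.9]
gripper_width: 0.0514
gripper_force: 30.0
```

Emit:
{"fn": "move_arm", "kwargs": {
  "targets": [
    [[0,0,0],[0,0,0]],
    [[0,0,0],[0,0,0]],
    [[0,0,0],[0,0,0]]
  ]
}}

```text
time_s: 21.38
tcp_pos: [0.6291, -0.0379, 0.1488]
eef_rot: [180.0, 0.0, -104.1]
contact_force: [-1.1, 0.1, -1.6]
gripper_width: 0.0513
gripper_force: 30.0
```

```bash
python3 -c "
from plan import *
plan([(.631,-.037,.03,-104)])"; python3 wr.py round_pan .639 -.0035 w6
```

```text
t 21.38 tcp [ 0.6291 -0.0379  0.1488] [ 1.7999e+02  1.0000e-02 -1.0414e+02] j [ 14.  20. -11.  -0. -59. -28.]
(0.631, -0.037, 0.03, -104) -> [-0.13,-0.17,11.88] turn z -0.002  rows>=1.9
0.93 [208. 166. 418. 302.] [ 0.634 -0.026] iou 0.63
t 21.48 tcp [ 0.6293 -0.0379  0.149 ] [-1.7998e+02  1.0000e-02 -1.0415e+02] j [ 14.  20. -11.  -0. -59. -28.]
```

View pics/w6.png

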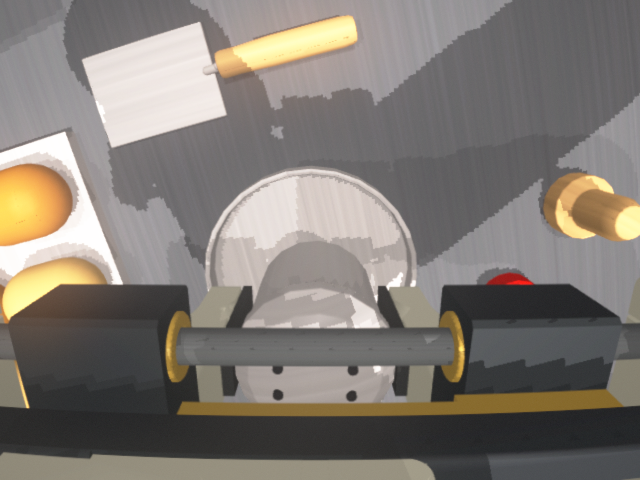

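The shaker is level over the pan's near-right half. The pan rim spans columns 208–418, giving a centre of 312, and the shaker is at about 315. I'll lower it.

Emit:
{"fn": "move_arm", "kwargs": {
  "targets": [
    [[-0.1,-0.2,4],[0,0,0]],
    [[-0.1,-0.2,8],[0,0,0]],
    [[-0.1,-0.2,11],[0,0,0]],
    [[-0.1,-0.2,12.3],[0,0,0]],
    [[-0.1,-0.2,12.5],[0,0,0]]
  ]
}}

```text
time_s: 22.1
tcp_pos: [0.6319, -0.0371, 0.0235]
eef_rot: [180.0, -0.0, -104.1]
contact_force: [0.3, 0.6, -0.6]
gripper_width: 0.0513
gripper_force: 30.0
```

Emit:
{"fn": "move_arm", "kwargs": {
  "targets": [
    [[0,0,0.1],[0,0,0]],
    [[0,0,0.2],[0,0,0]],
    [[0,0,0.3],[0,0,0]],
    [[0,0,0.3],[0,0,0]]
  ]
}}

```text
time_s: 22.6
tcp_pos: [0.6321, -0.0367, 0.0209]
eef_rot: [-180.0, 0.0, -104.1]
contact_force: [0.2, 0.0, -1.0]
gripper_width: 0.0512
gripper_force: 30.0
```

Emit:
{"fn": "move_arm", "kwargs": {
  "targets": [
    [[0,0,0.1],[0,0,0]],
    [[0,0,0.2],[0,0,0]],
    [[0,0,0.2],[0,0,0]]
  ]
}}

```text
time_s: 22.98
tcp_pos: [0.6323, -0.0366, 0.0199]
eef_rot: [-180.0, 0.0, -104.1]
contact_force: [-4.9, 1.6, 9.5]
gripper_width: 0.0514
gripper_force: 30.0
```

Emit:
{"fn": "move_arm", "kwargs": {
  "targets": [
    [[0,0,0],[0,0,0]],
    [[0,0,0],[0,0,0]],
    [[0,0,0],[0,0,0]],
    [[0,0,0],[0,0,0]]
  ],
  "jaw": 6.2
}}

```text
time_s: 23.48
tcp_pos: [0.632, -0.0368, 0.0184]
eef_rot: [180.0, -0.0, -104.1]
contact_force: [-0.8, -0.1, 0.0]
gripper_width: 0.0616
gripper_force: 0.0
```

Emit:
{"fn": "move_arm", "kwargs": {
  "targets": [
    [[0,0,-3],[0,0,0]],
    [[0,0,-8],[0,0,0]],
    [[0,0,-12],[0,0,0]],
    [[0,0,-16],[0,0,0]],
    [[0,0,-16],[0,0,0]]
  ]
}}

```text
time_s: 24.1
tcp_pos: [0.6341, -0.0366, 0.1826]
eef_rot: [-179.6, 0.1, -104.1]
contact_force: [0.2, -0.2, -0.7]
gripper_width: 0.0619
gripper_force: 0.0
```

```bash
python3 -c "
from plan import *
plan([(.485,.13,.185,-104),(.336,.2915,.185,-104)])"; python3 all.py|egrep 'cutter|none|tamper|jar'
```

```text
t 24.1 tcp [ 0.6341 -0.0366  0.1826] [-1.7963e+02  1.4000e-01 -1.0407e+02] j [ 14.  18.  -9.   0. -63. -28.]
(0.485, 0.13, 0.185, -104) -> [-12.54,18.51,-0.24] turn z -0.001  rows>=3.6
(0.336, 0.2915, 0.185, -104) -> [-12.07,18.36,0.00] turn z -0.000  rows>=3.5
  none in top
  none in scene
  none in top
  none in scene
  none in top
  none in scene
  none in top
  none in scene
  none in scene
tamper_mid [ 0.4302 -0.0059] yaw 0 iou [np.float64(0.89)] res [ 0. -0.]
  none in top
  none in top
  none in top
spice_jar [ 0.3296 -0.1903] yaw 0 iou [np.float64(0.82)] res [-0.  0.]
```

Emit:
{"fn": "move_arm", "kwargs": {
  "targets": [
    [[-12.5,18.5,-0.3],[0,0,0]],
    [[-12.5,18.5,-0.3],[0,0,0]],
    [[-12.5,18.5,-0.3],[0,0,0]],
    [[-12.5,18.5,-0.3],[0,0,0]],
    [[-12.5,18.5,-0.3],[0,0,0]]
  ],
  "jaw": 7.6
}}

```text
time_s: 25.72
tcp_pos: [0.4818, 0.1312, 0.1823]
eef_rot: [-180.0, 0.1, -103.9]
contact_force: [0.3, 0.0, 0.1]
gripper_width: 0.0758
gripper_force: 0.0
```

Emit:
{"fn": "move_arm", "kwargs": {
  "targets": [
    [[-12.1,18.4,0],[0,0,0]],
    [[-12.1,18.4,0],[0,0,0]],
    [[-12.1,18.4,0],[0,0,0]],
    [[-12.1,18.4,0],[0,0,0]],
    [[-12.1,18.4,0],[0,0,0]]
  ]
}}

```text
time_s: 26.35
tcp_pos: [0.3334, 0.2931, 0.1819]
eef_rot: [-180.0, 0.0, -103.9]
contact_force: [0.4, -0.4, -0.7]
gripper_width: 0.0762
gripper_force: 0.0
```

```bash
python3 wr.py shaker_1_mid .336 .2915 w7;python3 wr.py shaker_1_mid .336 .2915 w7; python3 -c "
from plan import *
plan([(.336,.2915,.014,-104)])"
```

```text
t 26.45 tcp [0.3343 0.2917 0.1816] [-180.     -0.   -104.06] j [ 67.   0. -31.   0. -59. -81.]
t 26.55 tcp [0.3347 0.2911 0.1815] [-1.8000e+02 -2.0000e-02 -1.0416e+02] j [ 67.   0. -31.   0. -59. -81.]
t 26.55 tcp [0.3347 0.2911 0.1815] [-1.8000e+02 -2.0000e-02 -1.0416e+02] j [ 67.   0. -31.   0. -59. -81.]
(0.336, 0.2915, 0.014, -104) -> [-0.08,-0.12,16.75] turn z -0.003  rows>=2.7
```

View pics/w7.png

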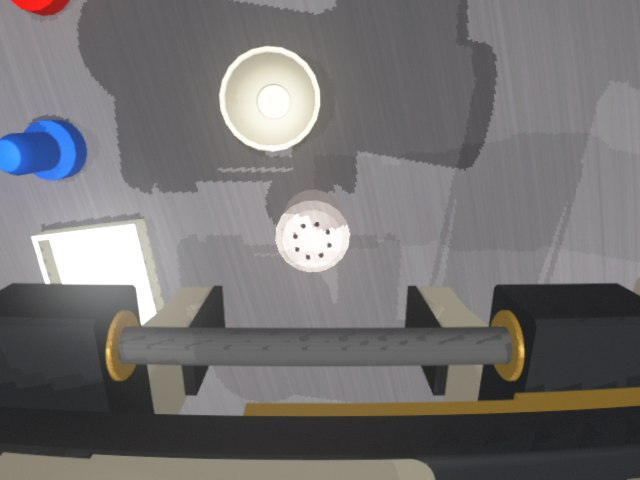

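Run:
```python
from meas import *
c=cap('wrist'); im=c['image']
for q in recognise('shaker_2_mid','wrist'): print(q)
# lid: bright blob by threshold
g=cv2.cvtColor(im,cv2.COLOR_BGR2GRAY)[180:285,260:365]
circ=cv2.HoughCircles(cv2.GaussianBlur(g,(5,5),0),cv2.HOUGH_GRADIENT,1,200,param1=120,param2=15,minRadius=30,maxRadius=45)
x,y,rr=circ[0,0]; u,v=x+260,y+180; print(u,v,rr, 'lid axis at z .055:',np.round(onz(c,(u,v),.055),4))
print(proj(c,[[.336,.2915,.055]]), r.get_state()['tcp_pos'])
```

```text
{'box': [273.8, 189.0, 350.9, 271.9], 'score': 0.85}
313.5 236.5 35.9 lid axis at z .055: [0.3352 0.2951 0.055 ]
[[311.1423389  232.08733893]] [0.33470978 0.29098009 0.18145916]
```

The wrist view shows shaker 2's lid at (313,236), which puts its axis at about (0.335,0.294). The bowl (270,98) is clear of the fingers.

Emit:
{"fn": "move_arm", "kwargs": {
  "targets": [
    [[-0.3,0,5],[0,0,0]],
    [[-0.3,0,9],[0,0,0]],
    [[-0.3,0,13],[0,0,0]],
    [[-0.3,0,16.5],[0,0,0]],
    [[-0.3,0,16.6],[0,0,0]]
  ]
}}

```text
time_s: 27.28
tcp_pos: [0.3344, 0.2923, 0.0137]
eef_rot: [179.9, -0.3, -104.2]
contact_force: [-0.5, -0.1, 0.4]
gripper_width: 0.0759
gripper_force: 0.0
```

Emit:
{"fn": "move_arm", "kwargs": {
  "targets": [
    [[0,0,0],[0,0,0]],
    [[0,0,0],[0,0,0]],
    [[0,0,0],[0,0,0]],
    [[0,0,0],[0,0,0]],
    [[0,0,0],[0,0,0]]
  ],
  "jaw": 4
}}

```text
time_s: 27.9
tcp_pos: [0.3352, 0.2955, 0.0167]
eef_rot: [-180.0, 0.1, -104.1]
contact_force: [-1.2, -0.4, 8.9]
gripper_width: 0.0516
gripper_force: 30.0
```

```bash
python3 -c "
from plan import *
s=r.get_state()['tcp_pos']
plan([(*s[:2],.16,-104),(.485,.17,.16,-104),(.648,.031,.16,-104)])"
```

```text
t 27.9 tcp [0.3352 0.2955 0.0167] [-1.7996e+02  1.2000e-01 -1.0406e+02] j [ 67.  14. -42.   0. -33. -81.]
(np.float64(0.3352418983342036), np.float64(0.29548372972753884), 0.16, -104) -> [-0.00,0.00,-14.33] turn z -0.001  rows>=2.3
(0.485, 0.17, 0.16, -104) -> [8.55,-17.57,0.00] turn z -0.000  rows>=3.1
(0.648, 0.031, 0.16, -104) -> [9.54,-19.18,0.00] turn z -0.000  rows>=3.4
```

Emit:
{"fn": "move_arm", "kwargs": {
  "targets": [
    [[0,0,-5],[0,0,0]],
    [[0,0,-10],[0,0,0]],
    [[1,-2,-14.3],[0,0,0]],
    [[3,-6,-14.3],[0,0,0]],
    [[5,-10.2,-14.3],[0,0,0]]
  ]
}}

```text
time_s: 28.52
tcp_pos: [0.4221, 0.2209, 0.1598]
eef_rot: [-180.0, 0.1, -104.0]
contact_force: [-1.3, 0.1, -2.6]
gripper_width: 0.0512
gripper_force: 30.0
```

Emit:
{"fn": "move_arm", "kwargs": {
  "targets": [
    [[2.3,-4.7,0],[0,0,0]],
    [[4.6,-9.4,0],[0,0,0]],
    [[6.9,-14.1,0],[0,0,0]],
    [[9.2,-18.8,0],[0,0,0]],
    [[11.4,-23.2,0],[0,0,0]]
  ]
}}

```text
time_s: 29.15
tcp_pos: [0.6196, 0.0529, 0.1586]
eef_rot: [180.0, 0.0, -104.1]
contact_force: [0.6, 0.6, -1.4]
gripper_width: 0.0514
gripper_force: 30.0
```

Emit:
{"fn": "move_arm", "kwargs": {
  "targets": [
    [[1.7,-3.4,0],[0,0,0]],
    [[1.7,-3.4,0],[0,0,0]],
    [[1.7,-3.4,0],[0,0,0]],
    [[1.7,-3.4,0],[0,0,0]]
  ]
}}

```text
time_s: 29.65
tcp_pos: [0.6469, 0.0301, 0.1588]
eef_rot: [180.0, 0.0, -104.0]
contact_force: [0.4, 0.2, -1.1]
gripper_width: 0.0512
gripper_force: 30.0
```

```bash
python3 -c "
from plan import *
plan([(.648,.031,.03,-104)])"; python3 wr.py shaker_1_mid .632 -.037 w8
```

```text
t 29.65 tcp [0.6469 0.0301 0.1588] [ 1.7999e+02  1.0000e-02 -1.0404e+02] j [ 20.  21.  -8.  -0. -61. -34.]
(0.648, 0.031, 0.03, -104) -> [-0.11,-0.08,12.88] turn z -0.001  rows>=2.1
0.81 [269.  92. 356. 179.] [ 0.6312 -0.0362] iou 0.99
t 29.75 tcp [0.6472 0.0302 0.159 ] [-1.7998e+02  2.0000e-02 -1.0403e+02] j [ 20.  21.  -8.  -0. -61. -34.]
```

View pics/w8.png

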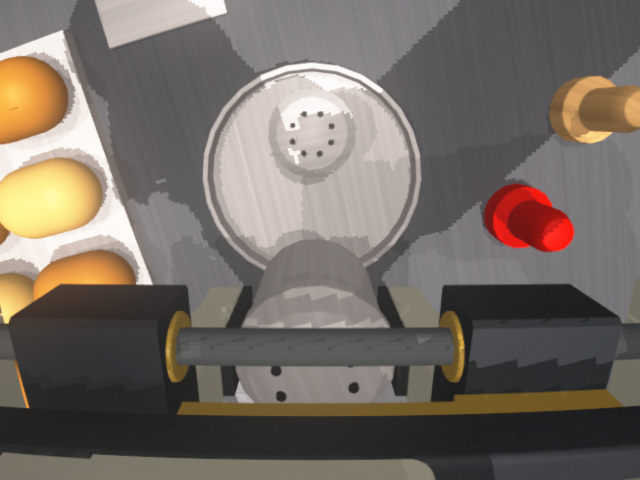

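Shaker 1 stands flat in the pan (310,135), and shaker 2 is held over the near half with a gap between them. The eggs on the left stay outside the gripper body's reach. I'll lower it.

Emit:
{"fn": "move_arm", "kwargs": {
  "targets": [
    [[0,0.2,4.5],[0,0,0]],
    [[0,0.2,9],[0,0,0]],
    [[0,0.2,12],[0,0,0]],
    [[0,0.2,13.2],[0,0,0]],
    [[0,0.2,13.4],[0,0,0]]
  ]
}}

```text
time_s: 30.38
tcp_pos: [0.6457, 0.0303, 0.0246]
eef_rot: [180.0, -0.0, -104.1]
contact_force: [0.1, -0.6, -1.8]
gripper_width: 0.0514
gripper_force: 30.0
```

Emit:
{"fn": "move_arm", "kwargs": {
  "targets": [
    [[0,0,0.1],[0,0,0]],
    [[0,0,0.2],[0,0,0]],
    [[0,0,0.3],[0,0,0]],
    [[0,0,0.3],[0,0,0]]
  ]
}}

```text
time_s: 30.88
tcp_pos: [0.6457, 0.03, 0.0218]
eef_rot: [-180.0, 0.0, -104.1]
contact_force: [-0.5, -0.1, -2.3]
gripper_width: 0.0517
gripper_force: 30.0
```

Emit:
{"fn": "move_arm", "kwargs": {
  "targets": [
    [[0,0,0.1],[0,0,0]],
    [[0,0,0.2],[0,0,0]],
    [[0,0,0.2],[0,0,0]]
  ]
}}

```text
time_s: 31.25
tcp_pos: [0.6458, 0.0298, 0.0208]
eef_rot: [-180.0, -0.0, -104.1]
contact_force: [-4.3, 0.9, 8.0]
gripper_width: 0.0513
gripper_force: 30.0
```

Emit:
{"fn": "move_arm", "kwargs": {
  "targets": [
    [[0,0,0],[0,0,0]],
    [[0,0,0],[0,0,0]],
    [[0,0,0],[0,0,0]],
    [[0,0,0],[0,0,0]]
  ],
  "jaw": 6.2
}}

```text
time_s: 31.75
tcp_pos: [0.6456, 0.0299, 0.0194]
eef_rot: [180.0, -0.0, -104.1]
contact_force: [-0.3, -0.4, -0.1]
gripper_width: 0.0621
gripper_force: 0.0
```

Emit:
{"fn": "move_arm", "kwargs": {
  "targets": [
    [[0,0,-3],[0,0,0]],
    [[0,0,-8],[0,0,0]],
    [[0,0,-12],[0,0,0]],
    [[0,0,-16],[0,0,0]],
    [[0,0,-16],[0,0,0]]
  ]
}}

```text
time_s: 32.38
tcp_pos: [0.6477, 0.0303, 0.1837]
eef_rot: [-179.6, 0.2, -104.1]
contact_force: [-0.6, -0.9, -0.9]
gripper_width: 0.0621
gripper_force: 0.0
```

```bash
python3 -c "
from plan import *
plan([(.43,-.0055,.185,-104)])"
```

```text
t 32.38 tcp [0.6477 0.0303 0.1837] [-1.7965e+02  1.7000e-01 -1.0407e+02] j [ 20.  19.  -7.   0. -63. -34.]
(0.43, -0.0055, 0.185, -104) -> [8.76,20.25,-0.13] turn z -0.001  rows>=3.5
```

Emit:
{"fn": "move_arm", "kwargs": {
  "targets": [
    [[8.8,20.2,-0.1],[0,0,0]],
    [[8.8,20.2,-0.1],[0,0,0]],
    [[8.8,20.2,-0.1],[0,0,0]],
    [[8.8,20.2,-0.1],[0,0,0]],
    [[8.8,20.2,-0.1],[0,0,0]]
  ],
  "jaw": 6.0
}}

```text
time_s: 33.0
tcp_pos: [0.4261, -0.0067, 0.1806]
eef_rot: [-180.0, 0.0, -104.1]
contact_force: [0.7, 0.7, 0.6]
gripper_width: 0.06
gripper_force: 0.0
```

```bash
python3 wr.py tamper_mid .43 -.0055 w9; python3 -c "
from plan import *
plan([(.43,-.0055,.025,-104)])"
```

```text
0.97 [281. 188. 342. 258.] [ 0.43   -0.0055] iou 0.96
0.77 [244. 281. 286. 327.] [0.4843 0.0545] iou 0.56
0.61 [374. 122. 444. 183.] [ 0.343  -0.0401] iou 0.95
t 33.1 tcp [ 0.4287 -0.0061  0.1807] [-1.7995e+02  3.0000e-02 -1.0407e+02] j [ 26.  -1. -33.   0. -59. -40.]
t 33.1 tcp [ 0.4287 -0.0061  0.1807] [-1.7995e+02  3.0000e-02 -1.0407e+02] j [ 26.  -1. -33.   0. -59. -40.]
(0.43, -0.0055, 0.025, -104) -> [-0.09,-0.11,15.57] turn z -0.001  rows>=2.5
```

View pics/w9.png

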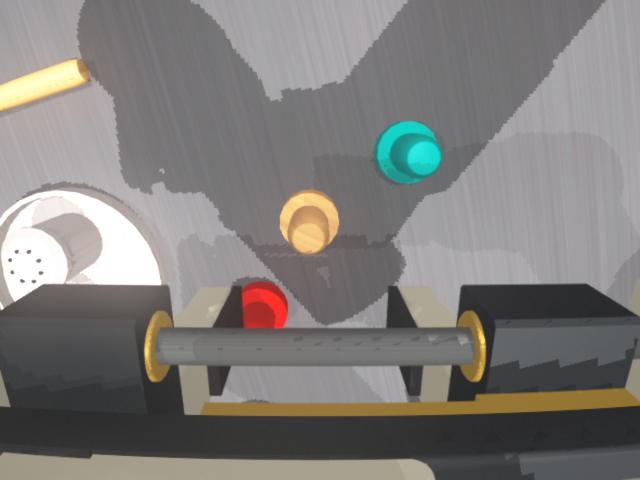

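The pale wooden tamper is at (309,222) between the fingers. Red (263,305) and turquoise (410,152) are clear of them. The fit (0.430,-0.0055) agrees.

Emit:
{"fn": "move_arm", "kwargs": {
  "targets": [
    [[0,-0.1,5],[0,0,0]],
    [[0,-0.1,9],[0,0,0]],
    [[0,-0.1,13],[0,0,0]],
    [[0,-0.1,15.3],[0,0,0]],
    [[0,-0.1,15.6],[0,0,0]]
  ]
}}

```text
time_s: 33.72
tcp_pos: [0.4288, -0.0069, 0.0226]
eef_rot: [179.8, -0.2, -104.1]
contact_force: [-0.6, -0.1, 0.6]
gripper_width: 0.0604
gripper_force: 0.0
```

Emit:
{"fn": "move_arm", "kwargs": {
  "targets": [
    [[0,0,0],[0,0,0]],
    [[0,0,0],[0,0,0]],
    [[0,0,0],[0,0,0]],
    [[0,0,0],[0,0,0]],
    [[0,0,0],[0,0,0]]
  ],
  "jaw": 2
}}

```text
time_s: 34.35
tcp_pos: [0.4298, -0.0062, 0.0252]
eef_rot: [-179.9, 0.0, -104.1]
contact_force: [-1.6, 1.1, 7.2]
gripper_width: 0.0292
gripper_force: 30.1
```

```bash
python3 -c "
from plan import *
s=r.get_state()['tcp_pos']
plan([(*s[:2],.16,-104),(.53,.3235,.16,-97),(.53,.3235,.16,-104)])"
```

```text
t 34.35 tcp [ 0.4298 -0.0062  0.0252] [-1.7993e+02  5.0000e-02 -1.0408e+02] j [ 26.  12. -44.   0. -34. -40.]
(np.float64(0.42981239793412473), np.float64(-0.006236985130829633), 0.16, -104) -> [-0.00,0.00,-13.48] turn z -0.001  rows>=2.2
(0.53, 0.3235, 0.16, -97) -> [-34.42,-1.74,0.00] turn z -0.122  rows>=5.5
(0.53, 0.3235, 0.16, -104) -> [-0.00,0.00,0.00] turn z 0.122  rows>=0.7
```

Emit:
{"fn": "move_arm", "kwargs": {
  "targets": [
    [[0,0,-5],[0,0,0]],
    [[0,0,-10],[0,0,0]],
    [[-2,-0.1,-13.5],[0,0,0]],
    [[-6,-0.3,-13.5],[0,0,0]],
    [[-10,-0.5,-13.5],[0,0,0]]
  ]
}}

```text
time_s: 34.98
tcp_pos: [0.4586, 0.0903, 0.1604]
eef_rot: [-179.9, 0.1, -104.1]
contact_force: [0.7, -0.4, -1.0]
gripper_width: 0.0293
gripper_force: 30.1
```

Emit:
{"fn": "move_arm", "kwargs": {
  "targets": [
    [[-5,-0.25,0],[0,0,0]],
    [[-10,-0.5,0],[0,0,0]],
    [[-15,-0.75,0],[0,0,0]],
    [[-20,-1,0],[0,0,0]],
    [[-23,-1.2,0],[0,0,0]]
  ]
}}

```text
time_s: 35.6
tcp_pos: [0.5262, 0.3115, 0.159]
eef_rot: [180.0, -0.0, -104.0]
contact_force: [0.4, -0.9, -1.3]
gripper_width: 0.0293
gripper_force: 30.1
```

Emit:
{"fn": "move_arm", "kwargs": {
  "targets": [
    [[-1.4,0,0],[0,0,0]],
    [[-1.4,0,0],[0,0,0]],
    [[-1.4,0,0],[0,0,0]]
  ]
}}

```text
time_s: 35.98
tcp_pos: [0.5291, 0.322, 0.1595]
eef_rot: [180.0, -0.0, -104.1]
contact_force: [0.6, -1.5, -0.6]
gripper_width: 0.0295
gripper_force: 30.1
```

```bash
python3 -c "
from plan import *
plan([(.53,.3235,.0292,-104)])"; python3 wr.py oblong_tray .53 .3235 w10;python3 all.py|egrep 'shaker|bowl|oblong'
```

```text
t 35.98 tcp [0.5291 0.322  0.1595] [ 1.7997e+02 -3.0000e-02 -1.0413e+02] j [ 49.  18. -12.  -0. -60. -63.]
(0.53, 0.3235, 0.0292, -104) -> [-0.17,-0.05,13.03] turn z -0.002  rows>=2.1
0.6 [238. 122. 382. 290.] [0.5272 0.3126] iou 0.77
t 36.08 tcp [0.5294 0.322  0.1599] [-1.8000e+02  1.0000e-02 -1.0414e+02] j [ 49.  18. -12.  -0. -60. -63.]
oblong_tray [0.529  0.3262] yaw -8 iou [np.float64(0.96)] res [-0.  0.]
egg_bowl [0.3421 0.1962] yaw 0 iou [np.float64(0.91), np.float64(0.86)] res [ 0.7  0.1  0.8 -0.2]
```

View pics/w10.png

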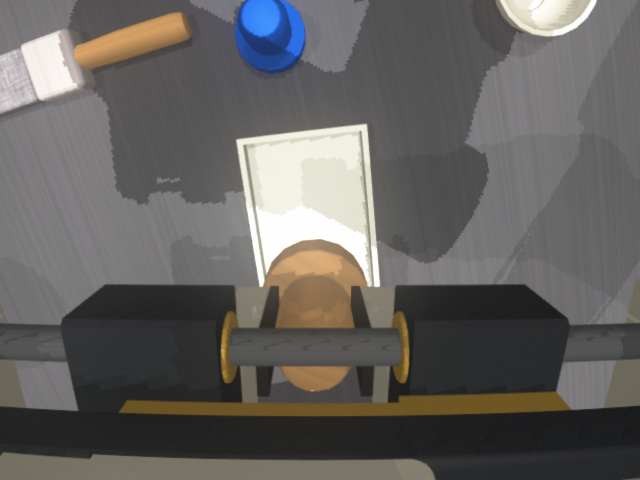

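The tamper is centred on the oblong tray: the walls are at columns 258 and 380, and the tamper is at 316. I'll lower it.

Emit:
{"fn": "move_arm", "kwargs": {
  "targets": [
    [[0,0,4.5],[0,0,0]],
    [[0,0,9],[0,0,0]],
    [[0,0,11.5],[0,0,0]],
    [[0,0,12.4],[0,0,0]],
    [[0,0,12.7],[0,0,0]]
  ]
}}

```text
time_s: 37.7
tcp_pos: [0.5298, 0.3232, 0.0327]
eef_rot: [-180.0, -0.0, -104.1]
contact_force: [-0.3, 0.8, -1.0]
gripper_width: 0.0296
gripper_force: 30.1
```

Emit:
{"fn": "move_arm", "kwargs": {
  "targets": [
    [[0,0,0.1],[0,0,0]],
    [[0,0,0.2],[0,0,0]],
    [[0,0,0.3],[0,0,0]],
    [[0,0,0.3],[0,0,0]]
  ]
}}

```text
time_s: 38.2
tcp_pos: [0.5296, 0.3231, 0.0298]
eef_rot: [-180.0, 0.0, -104.1]
contact_force: [0.0, -0.1, -1.9]
gripper_width: 0.0292
gripper_force: 30.1
```

Emit:
{"fn": "move_arm", "kwargs": {
  "targets": [
    [[0,0,0.1],[0,0,0]],
    [[0,0,0.15],[0,0,0]],
    [[0,0,0.15],[0,0,0]]
  ]
}}

```text
time_s: 38.58
tcp_pos: [0.5297, 0.3232, 0.0293]
eef_rot: [-180.0, 0.0, -104.1]
contact_force: [-3.7, -1.4, 8.3]
gripper_width: 0.0291
gripper_force: 30.2
```

Emit:
{"fn": "move_arm", "kwargs": {
  "targets": [
    [[0,0,0],[0,0,0]],
    [[0,0,0],[0,0,0]],
    [[0,0,0],[0,0,0]],
    [[0,0,0],[0,0,0]]
  ],
  "jaw": 5.6
}}

```text
time_s: 39.08
tcp_pos: [0.5295, 0.323, 0.0279]
eef_rot: [180.0, -0.0, -104.1]
contact_force: [0.4, -0.5, 0.2]
gripper_width: 0.0555
gripper_force: 0.0
```

Emit:
{"fn": "move_arm", "kwargs": {
  "targets": [
    [[0,0,-4],[0,0,0]],
    [[0,0,-9],[0,0,0]],
    [[0,0,-14],[0,0,0]],
    [[0,0,-19],[0,0,0]],
    [[0,0,-22],[0,0,0]]
  ]
}}

```text
time_s: 39.7
tcp_pos: [0.5301, 0.3234, 0.2512]
eef_rot: [-179.9, 0.2, -104.1]
contact_force: [-0.0, 0.1, -1.2]
gripper_width: 0.056
gripper_force: 0.0
```

Emit:
{"fn": "move_arm", "kwargs": {
  "targets": [
    [[8,14,0],[0,0,0]],
    [[8,14,0],[0,0,0]],
    [[8,14,0],[0,0,0]],
    [[8,14,0],[0,0,0]],
    [[8,14,0],[0,0,0]]
  ]
}}

```text
time_s: 40.33
tcp_pos: [0.3746, 0.2799, 0.2485]
eef_rot: [-180.0, 0.1, -104.1]
contact_force: [-0.4, 0.3, -0.5]
gripper_width: 0.0562
gripper_force: 0.0
```

```bash
python3 -c "
from h import *
cap('scene','sceneE');cap('top','topE')"
python3 - <<'E'
import cv2,numpy as np
a=cv2.imread('pics/sceneE.png');b=cv2.imread('pics/topE.png')
cv2.imwrite('pics/E.png',np.vstack([cv2.resize(a[130:370,100:530],(538,300)),cv2.resize(b[120:345,110:550],(587,300))[:,:538]]))
E
```

```text
(no output)
```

View pics/E.png

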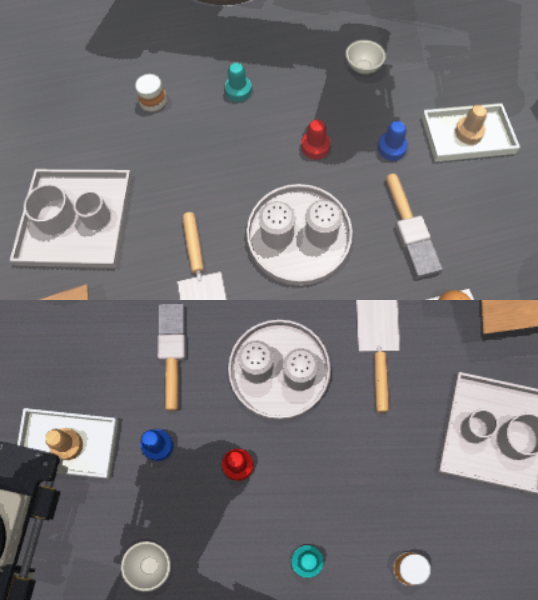

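The final view shows both rings in the square tray, both shakers in the pan and the wooden tamper in the oblong tray. All stand upright and are let go, and the bowl, jar and look-alikes haven't moved.

```bash
python3 -c "
from plant import r
print(r.close_job())"
```

```text
the job is handed in; nothing more can be done
None
```

The job is handed in: both ring cutters are in the square tray, both shakers in the round pan and the wooden tamper in the oblong tray, all upright and let go at about 40 s, with the bowl and jar left where they were.

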